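# Lever the stuck lid off the pine box

## Task

The lid of the pine box is stuck fast. Set the lever across the rounded wooden rest in front of the box and prise up the lid's front lip until the lid pops up, keeping your fingers off the lid until it has popped. Then lift the lid off and lay it flat inside the shallow tray, smooth face up, leave the lever lying flat on the stone slab, and leave the jar, colander, butter dish and measuring cup where they stand.

Things in the scene. Friction and masses are not known exactly. Their poses are not given: they have to be found in the camera images.
- box: Fixed open-topped pine box, 148 x 82 mm, 108 mm high. Origin under its middle at slab level, z up, front faces its own -x. The lid sits in its mouth, top flush with the 12.5 mm side walls (y = +-28.5 to 41, x = -75 to 63.5 mm) and the rear wall (inner face x = 63.5 mm). The front wall (outer face x = -72 mm) is only 81 mm high, so the lid's lip is open from the front.
- box_mouth (a point): Middle of the seat on which the lid's body rests, 84 mm above the slab. Two spring ball catches in the side walls (50 mm in front of this point, 8 mm above it) hold the lid's bottom board: about 25 N upward at the lip frees it. With the lip raised 15 mm they snap in under the lid, and it stays up, front high, sloping about 7 degrees, now loose.
- fulcrum: The rest: upright wooden block fixed 37 mm in front of the lid's lip, with a rounded top (60 mm long half-round, radius 8 mm, along the box's y). Origin on the top line of the rounding, in its middle: 86 mm above the slab, x = -112 mm in the box's frame; axes as the box's.
- lid: Loose wooden lid, 130 g, at first stuck in the box, axes as the box's. Body 118 x 48 mm, 24 mm thick (x = -59 to 59 mm), with a 3 mm thick bottom board 54 mm wide; at the front end a lip (x = -75 to -59 mm, 48 mm wide) that is only the upper 12 mm of the thickness. Origin: centre of the underside of the body; z points out of its smooth top face.
- lid_lip (a point): Middle of the underside of the lid's lip: (-67, 0, 12) mm in the lid's frame. With the lid shut it is 96 mm above the slab, so a 10 mm high gap is open between it and the height of the rest's top; the gap is 57 mm wide and ends 16 mm in, at the lid's body.
- lever: Loose lever, 200 mm long, 180 g, lying flat on the slab. Origin: middle of its underside, z up, x towards the blade's tip. Steel blade 16 mm wide, 4.5 mm thick, flush with the underside, from x = 8 to 100 mm (tip); dark wood handle 22 mm wide and 22 mm high from x = -100 to 8 mm.
- tray: Fixed shallow pine tray standing on the slab, outside 170 x 90 mm (long along its x), 13 mm high, inside 158 x 78 mm, its floor 6 mm above the slab; a small wooden pull at its -x end. Origin under its middle. Wherever it stands it is empty.
- jar: Bystander: clip-top glass jar, 84 mm across, 133 mm high, origin under its middle.
- colander: Bystander: green enamel colander, 152 mm across the rim (190 mm over its two handles), 76 mm high, origin under its middle.
- butter_dish: Bystander: white ceramic butter dish, 155 x 95 mm, 79 mm high, origin under its middle, long along its x.
- cup: Bystander: steel measuring cup, 68 mm across, 60 mm high, with a flat handle reaching 92 mm from the middle towards its -x; origin under its middle.

How it is judged:
On the way, in this order (a step that is already met when the one before it is completed fails the run):
1. the lever bears on both the rest and the still shut lid (contact force between lever and fulcrum above 4 N and contact force between lever and lid above 4 N and z of lid_lip in the frame of box below 0.102 m and horizontal distance between lid and box below 0.01 m), for 0.02 s.
2. the lid's lip has come up by more than 9 mm (z of lid_lip in the frame of box above 0.105 m and horizontal distance between lid and box below 0.03 m), for 0.05 s.
At the end, for the whole second after the job is handed in: The lid lies still and flat (within 3 mm of the tray's floor, tilt under 0.06 rad) inside the tray's walls, smooth face up, either way round; the lever lies flat and still on the stone slab, not on or in anything (x of lid in the frame of tray between -0.035 and 0.035 m and y of lid in the frame of tray between -0.02 and 0.02 m and z of lid in the frame of tray below 0.009 m and angle between lid's own z axis and vertical below 0.06 rad and linear speed of each of lid, lever below 0.02 m/s and height (world z) of lever below 0.004 m and angle between lever's own z axis and vertical below 0.1 rad); the robot touches nothing.
It fails at once if the fingers or arm press or pull the lid before it has popped up (contact force between any of the fingers, the arm and lid above 1.5 N and z of lid_lip in the frame of box below 0.102 m and horizontal distance between lid and box below 0.02 m).
It fails at once if a bystander is shifted by more than 25 mm or tipped (distance of any of jar, colander, butter_dish, cup from where it was at the start of the episode above 0.025 m or angle between any of jar, colander, butter_dish, cup's own z axis and vertical above 0.3 rad).
It also fails if it takes over 58 s, if anything falls off the work surface, if the arm or the gripper's body presses on something with over 40 N, if the wrist force passes 120 N, or if a joint passes its speed limit or range.

## Robot

A 6-joint arm with a two-finger parallel gripper is mounted at the origin on the work surface. World frame = base frame: x ahead of the robot, y to its left, z up, the work surface at z = 0. Lengths are in m, angles in rad, forces in N, time in s.
With the tool pointing down it reaches from about 0.275 to 0.85 m from the base axis. Payload 19 kg.
Tool frame: the origin (TCP) lies on the centre line of the jaws, within the pads' length; the fingertips stand bot.tcp_to_tips ahead of it and the grasp point (between the pads) lies 8 mm behind it (bot.tcp_to_tips is the distance from the TCP to the fingertips, in m); z points along the fingers, y is the line along which they close (so a half turn about z gives the same grasp; the last joint's range is limited). The gripper opens to 85 mm and grips with 20 to 120 N. Pads are 22 mm wide; open, the fingers measure 114 mm over their backs; the gripper's body (76 mm by 85 mm) begins 54 mm behind the grasp point. The pads swing forward as they close: fully open they stand 13 mm farther back than shut.
Start: joints at [1.215, 0.15, 1.437, -0, 1.554, -0.134], TCP at [0.126, 0.561, 0.242] pointing down, gripper open.
Joint ranges: [-2.8, 2.8], [-0.68, 2.1], [0.12, 2.68], [-1.39, 4.53], [0.16, 2.79], [-2.81, 2.81]. Speed limits (rad/s): [1.89, 1.89, 2.22, 3.01, 3.01, 3.01].

## Interface

Orientations are given as a unit quaternion [x, y, z, w].
In Python, from station import bot, imaging, workorder, probe_bus gives the robot as it stands (bot), with the cameras (imaging), the job (workorder) and the readings (probe_bus).
- The arm moves only by the shell command python3 steer.py 'ROWS' [OPENING] [FORCE]. ROWS is one flat JSON list of numbers that holds 1 to 10 rows one after another, with no inner brackets; each row has 4 numbers: dx, dy, dz in m, then a turn about the tool's z in rad; each row shifts and turns the commanded pose from where the row before left it, along the tool's axes as they then stand; what a row does not reach is not made up. A row lasts 1/10 s, in which the tool goes at most 0.05 m and 0.15 rad, less where a joint would pass 70% of its speed; a pose out of reach is approached as far as the arm can. OPENING is the finger opening in m, set as the command begins (- or left out keeps the last). The fingers move at their own pace and stop on an object; FORCE is the grip in N (left out, the last holds). Time passes only in rows, so rows that do not move let the fingers close. It prints the time, the measured TCP pose, the force, the opening and the grip force at its end. Input that does not fit is refused with a message, and nothing moves.
- probe_bus.get_state(): the state, without advancing time (a new reading comes with each control period).
- imaging.snapshot(name): name is "scene" or "top"; returns a dict with "frame" (480x640x3 uint8, red, green, blue), "mtx" (3x3 intrinsics, pixels), "dist" ([k1, k2, p1, p2, k3] as OpenCV has them; the pictures are not rectified), "camera_from_world" (4x4, takes a point from world to camera coordinates). Camera axes: x right, y up, looking along -z (the intrinsics and any distortion apply to the point x, -y, -z); pixel columns grow to the right and rows downward; lengths in m; the calibration is good to about 2 mm. A picture is of the moment at which its call begins. There is no depth.
- workorder.sign_off(): hands the job in; it is judged then, once.
The state is a dict: "time_s": time; "joint_pos": joint angles; "dq": joint speeds; "tau": joint torques, N m; "position": TCP position; "ee_rot": TCP orientation; "ft_force": force on the tool from outside, world axes, zero at the start; "ft_torque": the same for the moment, N m; "gripper_width": finger opening in m; "gripper_force": force on a finger pad.
Only numpy, scipy, OpenCV 4.12 (cv2) and the standard library are available. Lean on these libraries where they do the work, as an engineer would, in place of code of your own. Each camera call takes 0.05 s, during which the arm holds its last target. There are 200 camera calls.

## Working session

There is one attempt and no reset: what is moved stays moved. The work goes in short steps, Python scripts to look and compute and a shell command to move; the robot and the scene stay as the last step left them, time stands still between calls to the robot, and variables do not carry over. Pictures are saved under pics/ and viewed, at most 10 in all, crops included, and the job is handed in when it is done.

```bash
ls; mkdir -p pics
python3 - <<'E'
from station import bot, imaging, workorder, probe_bus
import cv2,numpy as np
print(probe_bus.get_state(), bot.tcp_to_tips)
for n in ("scene","top"):
    s=imaging.snapshot(n); cv2.imwrite(f"pics/{n}0.png",s["frame"][:,:,::-1])
    print(n,s["mtx"],s["dist"],np.round(s["camera_from_world"],4).tolist())
E
```

```text
pics
station.py
steer.py
{'time_s': 0.0, 'joint_pos': array([ 1.21503158e+00,  1.51010157e-01,  1.43800456e+00,  2.68947520e-05,
        1.55377319e+00, -1.33976192e-01]), 'dq': array([-0.00119658, -0.00028592,  0.00068703,  0.00032765, -0.00149364,
       -0.00158242]), 'tau': array([ 1.16801100e-03, -7.13055825e+01, -5.70886838e+01, -1.31756206e-04,
        8.85180401e-03,  4.76303967e-05]), 'position': array([0.1264083 , 0.56071471, 0.24167486]), 'ee_rot': array([ 1.10667345e-01,  9.93857324e-01, -5.76540325e-04, -1.57927518e-04]), 'ft_force': array([-0.11117297, -0.32205122,  0.28621707]), 'ft_torque': array([ 0.0122999 , -0.02378353,  0.02792899]), 'gripper_force': 0.0, 'gripper_width': 0.08519053962128924} 0.011
scene [[612.13505791   0.         312.30629429]
 [  0.         612.13505791 249.67502291]
 [  0.           0.           1.        ]] [-0.12863331  0.          0.          0.          0.        ] [[0.5889, 0.8082, 0.0087, -0.3748], [-0.6573, 0.4725, 0.5871, 0.3429], [0.4704, -0.3515, 0.8095, -1.76], [0.0, 0.0, 0.0, 1.0]]
top [[585.14029176   0.         329.9080633 ]
 [  0.         585.14029176 233.17455841]
 [  0.           0.           1.        ]] [-0.01387418  0.          0.          0.          0.        ] [[0.0199, -0.9995, -0.0249, 0.0163], [0.9926, 0.0168, 0.12, -0.5923], [-0.1195, -0.0271, 0.9925, -1.243], [0.0, 0.0, 0.0, 1.0]]
```

View pics/scene0.png

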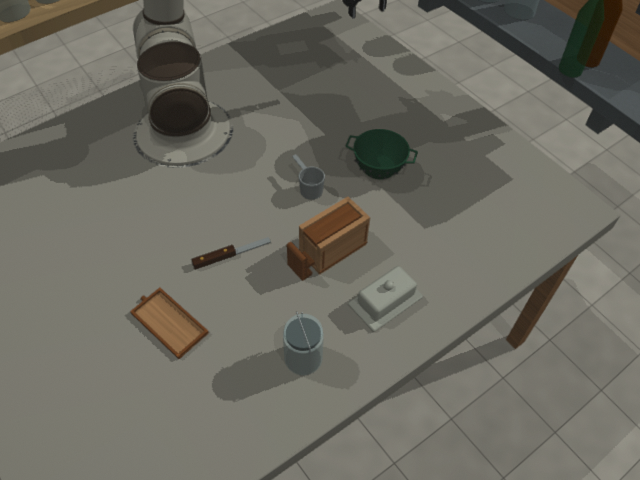

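View pics/top0.png

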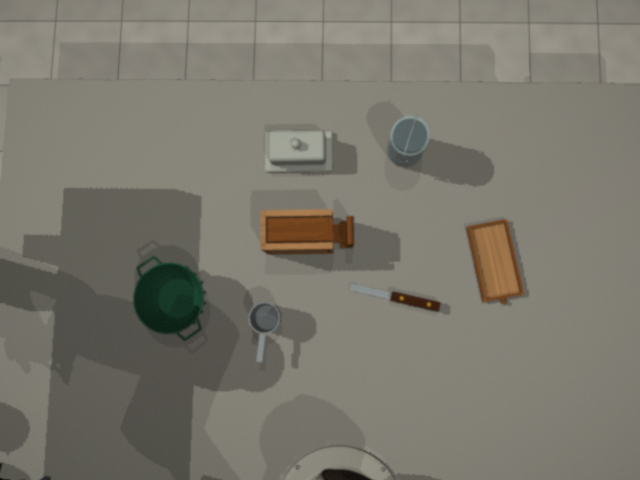

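The top view shows the box at about (297,231), with the rest at (349,231) to its right, so the front faces world −y. The lever runs from its tip at (352,288) to its butt at (439,306), and the tray is at (495,261). I'll enlarge both views.

Run:
```python
import cv2
t=cv2.imread("pics/top0.png");s=cv2.imread("pics/scene0.png")
cv2.imwrite("pics/topc.png",cv2.resize(t[200:320,250:450],None,fx=4,fy=4,interpolation=cv2.INTER_CUBIC))
cv2.imwrite("pics/scc.png",cv2.resize(s[190:360,120:380],None,fx=3,fy=3,interpolation=cv2.INTER_CUBIC))
```

```text
(no output)
```

View pics/topc.png

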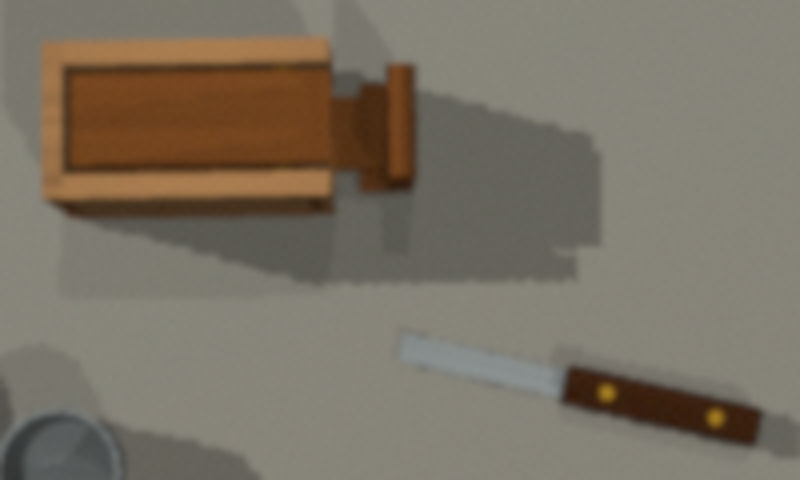

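View pics/scc.png

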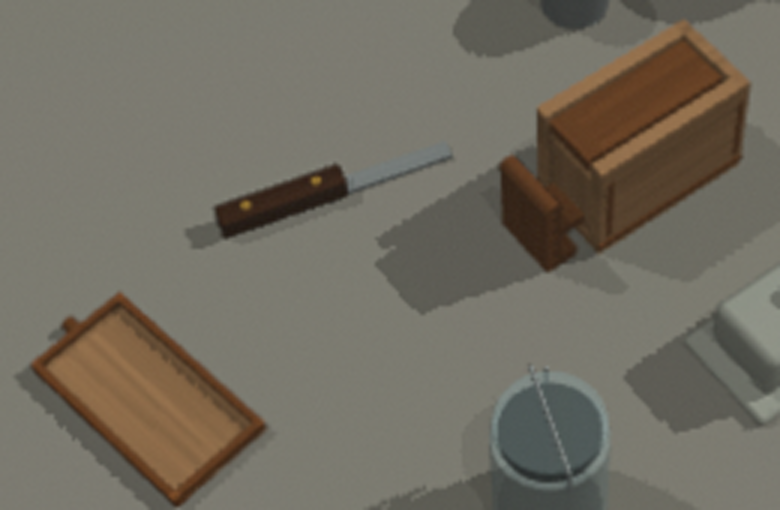

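The crops give clean corners:
- Box top corners: (42,42), (42,200), (329,38), (331,197)
- Rest line: x≈401, from 64 to 189
- Lever tip: mid-point (400,345)
- Lever handle corners: (568,367), (563,403), (762,410), (755,445)

Next I'll fit poses from both cameras.

```bash
cat > h.py <<'E'
import cv2,numpy as np
from station import bot, imaging, workorder, probe_bus
from scipy.optimize import least_squares
from scipy.spatial.transform import Rotation as R
def cams():
    return {n:{k:v for k,v in imaging.snapshot(n).items()} for n in("scene","top")}
def proj(c,P):
    T=np.diag([1,-1,-1,1])@c["camera_from_world"]
    return cv2.projectPoints(np.asarray(P,float).reshape(-1,3),cv2.Rodrigues(T[:3,:3])[0],T[:3,3],c["mtx"],np.array(c["dist"],float))[0][:,0]
def ray(c,uv,z):
    T=np.diag([1,-1,-1,1])@c["camera_from_world"]
    n=cv2.undistortPoints(np.array([[uv]],float),c["mtx"],np.array(c["dist"],float))[0,0]
    d=T[:3,:3].T@[*n,1]; o=-T[:3,:3].T@T[:3,3]
    return o+d*(z-o[2])/d[2]
def fit(c,obs,x0):
    # obs: list (cam, local xyz, uv); planar pose x,y,yaw
    def f(p):
        r=[]
        for n,l,uv in obs:
            P=R.from_euler('z',p[2]).apply(l)+[p[0],p[1],0]
            r.append(proj(c[n],P)[0]-uv)
        return np.ravel(r)
    s=least_squares(f,x0); return s.x,np.round(s.fun.reshape(-1,2),1)
def tc(u,v): return np.array([(u+.5)/4-.5+250,(v+.5)/4-.5+200])
def sc(u,v): return np.array([(u+.5)/3-.5+120,(v+.5)/3-.5+190])
E
python3 - <<'E'
from h import *
c=cams()
z=.108
A=[("top",(.074,.041,z),tc(42,200)),("top",(.074,-.041,z),tc(42,42)),("top",(-.074,.041,z),tc(331,198)),("top",(-.074,-.041,z),tc(330,38))]
B=[("scene",(.074,.041,z),sc(685,22)),("scene",(.074,-.041,z),sc(748,84)),("scene",(-.074,.041,z),sc(539,109)),("scene",(-.074,-.041,z),sc(600,163))]
for o in(A,B,A+B): print("box",*fit(c,o,[.6,.1,1.57]))
A=[("top",(.1,0,.0045),tc(400,345)),("top",(.008,-.011,.022),tc(568,367)),("top",(.008,.011,.022),tc(563,403)),("top",(-.1,-.011,.022),tc(762,410)),("top",(-.1,.011,.022),tc(755,445))]
B=[("scene",(.1,0,.0045),sc(451,152)),("scene",(.008,.011,.022),sc(340,166)),("scene",(-.1,.011,.022),sc(216,208)),("scene",(-.1,-.011,.022),sc(222,225))]
for o in(A,B,A+B): print("lever",*fit(c,o,[.5,-.1,1.57]))
z=.013
A=[("top",(.085,.045,z),(467,227)),("top",(.085,-.045,z),(506,219)),("top",(-.085,.045,z),(484,302)),("top",(-.085,-.045,z),(523,294))]
B=[("scene",(-.085,.045,z),sc(120,294)),("scene",(-.085,-.045,z),sc(34,367)),("scene",(.085,.045,z),sc(265,427)),("scene",(.085,-.045,z),sc(177,503))]
for o in(A,B,A+B[:0]): print("tray",*fit(c,o,[.5,-.3,.2]))
for n,u,h in(("cup",(265,318),.06),("jar",(409,137),.133),("butter",(298,148),.03),("col",(169,299),.076)): print(n,ray(c["top"],u,h))
print("rest",ray(c["top"],tc(401,64),.086),ray(c["top"],tc(401,189),.086))
E
```

```text
box [0.58984475 0.09522823 1.59866965] [[ 0.2 -0.1]
 [ 0.4  0.1]
 [-0.3 -0.3]
 [-0.4  0.3]]
box [0.58619573 0.09924888 1.57936794] [[ 0.1 -1.2]
 [ 0.8 -0.5]
 [-0.9 -1.8]
 [-0.   3.1]]
box [0.58870772 0.09659557 1.59122689] [[-0.6  0.2]
 [-0.1  0.4]
 [-1.1  0.5]
 [-0.9  1.1]
 [-0.5 -0.2]
 [ 0.6  0.4]
 [-1.1 -0.3]
 [ 0.1  4.6]]
lever [ 0.45759362 -0.11543168  1.36433176] [[-0.2  0.4]
 [ 0.2 -0.8]
 [-0.7  0.1]
 [ 0.5 -0.4]
 [ 0.1  0.8]]
lever [ 0.45737335 -0.11278489  1.34811844] [[ 0.3  0. ]
 [ 0.3 -0.5]
 [-0.6 -0.4]
 [ 0.   0.8]]
lever [ 0.45761952 -0.114426    1.3579882 ] [[-0.6  0.1]
 [-0.2 -0.9]
 [-1.2  0. ]
 [-0.  -0.1]
 [-0.4  1.1]
 [-0.3  0.1]
 [-0.3 -0.1]
 [-1.1  0.3]
 [-0.4  1.5]]
tray [ 0.54094004 -0.33641183  0.21170381] [[-0.6 -0.5]
 [ 0.2 -0.3]
 [-0.5  0.3]
 [ 0.9  0.4]]
tray [ 0.54148941 -0.33404705  0.20382365] [[ 0.6  0.1]
 [-0.7 -0. ]
 [ 0.6 -0.7]
 [-0.4  0.5]]
tray [ 0.54094004 -0.33641183  0.21170381] [[-0.6 -0.5]
 [ 0.2 -0.3]
 [-0.5  0.3]
 [ 0.9  0.4]]
cup [0.40610416 0.16021928 0.06      ]
jar [ 0.78184469 -0.13388826  0.133     ]
butter [0.78345351 0.10267748 0.03      ]
col [0.44180931 0.36213122 0.076     ]
rest [ 0.62378589 -0.01542441  0.086     ] [ 0.55771632 -0.01646878  0.086     ]
```

```bash
cat >> h.py <<'E'
BOX=np.array([.589,.0962]);BY=1.592
def yaw(): 
    m=R.from_quat(probe_bus.get_state()["ee_rot"]).as_matrix(); return np.arctan2(m[1,0],m[0,0])
def to(x,y,z,tx):   # delta in tool axes, turn first then shift
    s=probe_bus.get_state(); t=-(tx-yaw()); t=(t+np.pi)%(2*np.pi)-np.pi
    d=np.array([x,y,z])-s["position"]
    f=lambda a:np.round([np.cos(a)*d[0]+np.sin(a)*d[1],np.sin(a)*d[0]-np.cos(a)*d[1],-d[2]],4)
    print("turn",round(t,4),"now axes",f(yaw()),"after turn",f(tx),"yaw",round(yaw(),4))
def box(x,y,z): 
    return [BOX[0]+np.cos(BY)*x-np.sin(BY)*y,BOX[1]+np.sin(BY)*x+np.cos(BY)*y,z]
E
python3 steer.py '[0,0,0,0.15,0,0,0,0.15,0,0,0,0.15,0,0,0,0.15,0,0,0,0.15,0,0,0,0.15,0,0,0,0.15,0,0,0,0.15,0,0,0,0.15,0,0,0,0.15]' 0.05
python3 - <<'E'
from h import *
to(.4471,-.1637,.1,1.36)
E
```

```text
time_s: 1.2
position: [0.1265, 0.5608, 0.2421]
ee_rot: [0.76, 0.649, -0.0, 0.0]
ft_force: [-0.0, 0.1, 0.4]
gripper_width: 0.05
gripper_force: 0.0
turn 0.0536 now axes [-0.6654  0.4301  0.1421] after turn [-0.6414  0.4651  0.1421] yaw 1.4136
```

```bash
python3 steer.py '[0,0,0,0.054,-0.032,0.0233,0,0,-0.032,0.0233,0,0,-0.032,0.0233,0,0,-0.032,0.0233,0,0,-0.032,0.0233,0,0,-0.032,0.0233,0,0,-0.032,0.0233,0,0,-0.032,0.0233,0,0,-0.032,0.0233,0,0]'
python3 steer.py '[-0.032,0.0233,0,0,-0.032,0.0233,0,0,-0.032,0.0233,0.01,0,-0.032,0.0233,0.01,0,-0.032,0.0233,0.01,0,-0.032,0.0233,0.01,0,-0.032,0.0233,0.01,0,-0.032,0.0233,0.01,0,-0.032,0.0233,0.01,0,-0.032,0.0233,0.01,0]'
python3 - <<'E'
from h import *
to(.4471,-.1637,.015,1.36)
E
```

```text
time_s: 2.2
position: [0.2733, 0.2348, 0.2423]
ee_rot: [0.776, 0.631, 0.0, 0.0]
ft_force: [1.4, -0.5, 0.8]
gripper_width: 0.0501
gripper_force: 0.0
time_s: 3.2
position: [0.4364, -0.1263, 0.1619]
ee_rot: [0.776, 0.631, 0.0, 0.0]
ft_force: [0.2, 1.1, 0.5]
gripper_width: 0.0498
gripper_force: 0.0
turn 0.0054 now axes [-0.0345  0.0181  0.1469] after turn [-0.0344  0.0183  0.1469] yaw 1.3654
```

```bash
python3 steer.py '[-0.0172,0.0091,0.02,0.005,-0.0172,0.0092,0.03,0,0,0,0.03,0,0,0,0.03,0,0,0,0.02,0,0,0,0.01,0,0,0,0.008,0,0,0,0,0]'
python3 steer.py '[0,0,0,0,0,0,0,0,0,0,0,0,0,0,0,0,0,0,0,0,0,0,0,0]' 0 60
python3 - <<'E'
from h import *
c=imaging.snapshot("top");cv2.imwrite("pics/top1.png",cv2.resize(c["frame"][190:340,290:490,::-1],None,fx=4,fy=4,interpolation=cv2.INTER_CUBIC))
E
```

```text
time_s: 4.0
position: [0.4469, -0.1619, 0.0141]
ee_rot: [0.777, 0.629, -0.0, -0.0]
ft_force: [-0.4, 1.1, 0.6]
gripper_width: 0.0502
gripper_force: 0.0
time_s: 4.6
position: [0.4476, -0.1623, 0.0155]
ee_rot: [0.777, 0.629, 0.0, 0.001]
ft_force: [-0.9, 0.7, 5.8]
gripper_width: 0.0204
gripper_force: 59.9
```

View pics/top1.png

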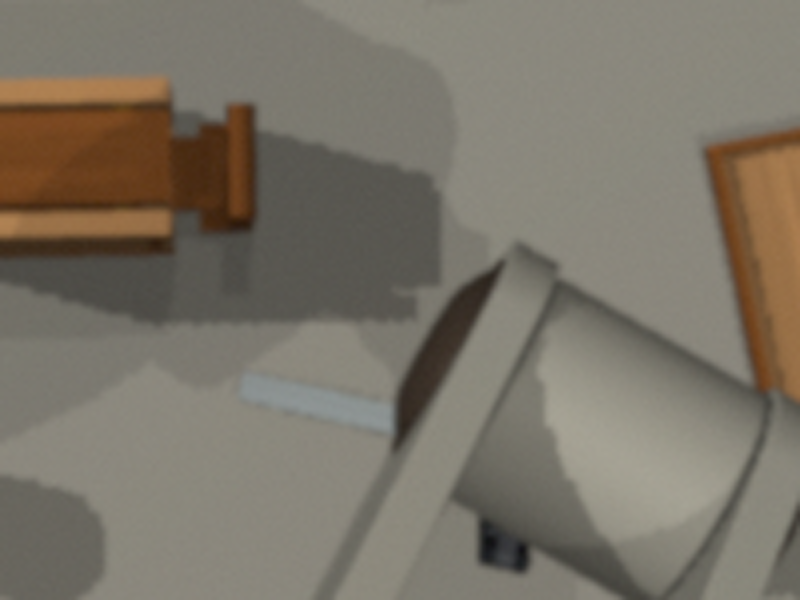

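The lever is gripped: 20.4 mm opening at 60 N. Its tip shows at crop (241,387), with the blade aligned to the tool. Next I'll lift it and work out the approach.

```bash
python3 steer.py '[0,0,-0.01,0,0,0,-0.02,0,-0.02,0,-0.03,0,-0.02,0,-0.03,0,-0.015,0,-0.01,0,0,0,0,0]'
python3 - <<'E'
from h import *
c=cams()
t=ray(c["top"],((241.5)/4-.5+290,(387.5)/4-.5+190),.0045);print("tip was",t, "from tcp",t[:2]-[.4476,-.1623],np.linalg.norm(t[:2]-[.4476,-.1623]))
print(yaw(),probe_bus.get_state()["position"])
cv2.imwrite("pics/sc2.png",cv2.resize(c["scene"]["frame"][200:330,180:380,::-1],None,fx=4,fy=4,interpolation=cv2.INTER_CUBIC))
# TCP for tip at box x=-.090
L=np.linalg.norm(t[:2]-[.4476,-.1623])
for tip in(-.095,-.062): to(*box(tip-L,0,.104),BY)
E
```

```text
time_s: 5.25
position: [0.4358, -0.2175, 0.116]
ee_rot: [0.778, 0.629, 0.0, 0.002]
ft_force: [-1.4, -0.5, -2.3]
gripper_width: 0.0208
gripper_force: 59.0
tip was [ 0.47782826 -0.01846936  0.0045    ] from tcp [0.03022826 0.14383064] 0.14697278973406352
1.3599658078281298 [ 0.43510915 -0.21544724  0.11361406]
turn -0.232 now axes [0.1015 0.1409 0.0096] after turn [0.0663 0.1605 0.0096] yaw 1.36
turn -0.232 now axes [0.1336 0.1333 0.0096] after turn [0.0993 0.1605 0.0096] yaw 1.36
```

View pics/sc2.png

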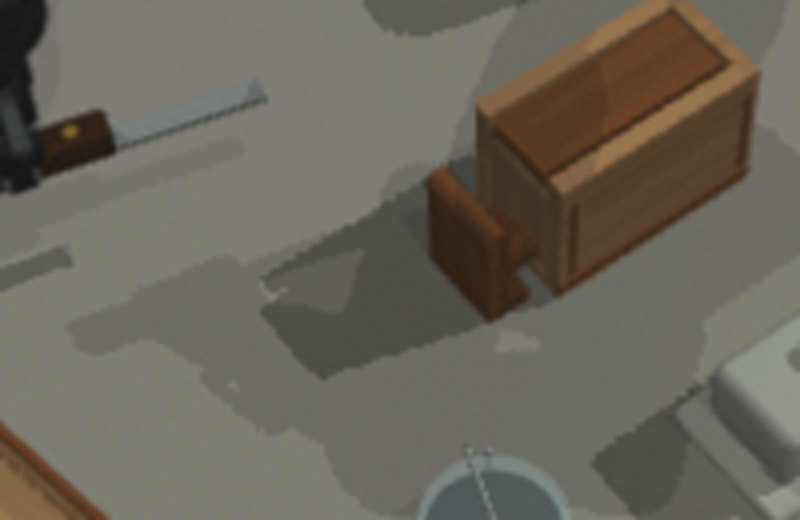

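The lever is held about level, with its tip at crop (262,98). I'll move it in front of the lid, turn it into line, and measure the tip height there.

```bash
python3 steer.py '[0,0,0,-0.116,0,0,0,-0.116,0.016,0.04,0,0,0.016,0.04,0,0,0.016,0.04,0,0,0.018,0.0405,0,0,0,0,0.005,0,0,0,0,0,0,0,0,0]'
python3 - <<'E'
from h import *
c=cams(); L=.147
to(*box(-.095-L,0,.104),BY)
for n in c: cv2.imwrite(f"pics/{n}3.png",c[n]["frame"][:,:,::-1])
a=cv2.resize(c["top"]["frame"][205:265,300:400,::-1],None,fx=8,fy=8,interpolation=cv2.INTER_CUBIC)[:290]
b=cv2.resize(c["scene"]["frame"][220:290,260:360,::-1],None,fx=8,fy=8,interpolation=cv2.INTER_CUBIC)[:310]
cv2.imwrite("pics/pair3.png",np.vstack([a,b]))
p=probe_bus.get_state()["position"]; y=yaw()
for z in(.0885,.0985):
  P=[p[0]+L*np.cos(y),p[1]+L*np.sin(y),z]
  print(z,"top crop",(proj(c["top"],P)[0]-[300,205])*8,"scene crop",(proj(c["scene"],P)[0]-[260,220])*8+[0,290])
E
```

```text
time_s: 6.25
position: [0.5935, -0.1458, 0.1083]
ee_rot: [0.699, 0.715, -0.001, -0.001]
ft_force: [-0.8, 0.1, -2.0]
gripper_width: 0.0207
gripper_force: 59.5
turn 0.0001 now axes [0.0007 0.0004 0.0053] after turn [0.0007 0.0004 0.0053] yaw 1.5921
0.0885 top crop [336.23058444 207.88486504] scene crop [328.89060243 503.36999231]
0.0985 top crop [336.06449395 203.12228178] scene crop [328.67907378 482.73464525]
```

View pics/pair3.png

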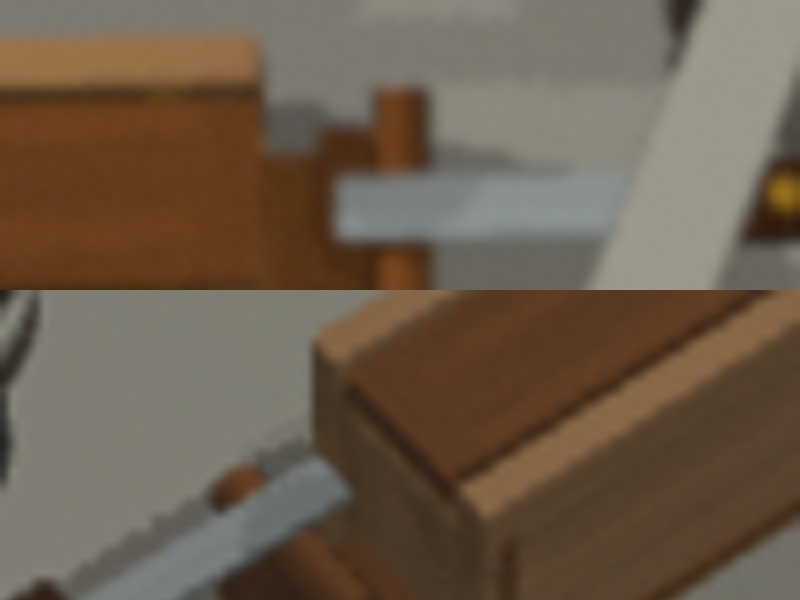

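The tip is at top crop (335,210), and in the lower picture the blade end's top edge runs (318,457)–(352,492). I'll use the box and rest corners in this same picture to remove the calibration offset.

Run:
```python
from h import *
c=cams()
S=lambda P:np.round((proj(c["scene"],P)[0]-[260,220]+.5)*8-.5+[0,290])
T=lambda P:np.round((proj(c["top"],P)[0]-[300,205]+.5)*8-.5)
print("box FL",S(box(-.075,.041,.108)),"seen 315,340; FR",S(box(-.075,-.041,.108)),"seen 488,520")
print("rest end",S(box(-.112,.03,.086)),"seen ~237,467; top", T(box(-.112,.03,.086)),T(box(-.112,-.03,.086)),"seen ~,402,90")
print("top box FR",T(box(-.075,-.041,.108)),"seen 260,37")
p=probe_bus.get_state()["position"]; y=yaw();print(p)
d=np.array([np.cos(y),np.sin(y),0]); n=np.array([-np.sin(y),np.cos(y),0])
for z in(.095,.1,.105):
  for s in(.008,-.008): 
    P=np.array([p[0],p[1],z])+d*.147+n*s; print(z,s,S(P),T(P))
print("seen scene 318,457 / 352,492; top 335,242 / 335,178")
```

```text
box FL [306. 342.] seen 315,340; FR [478. 525.] seen 488,520
rest end [227. 473.] seen ~237,467; top [403. 325.] [401.  98.] seen ~,402,90
top box FR [259.  44.] seen 260,37
[ 0.59403531 -0.14663931  0.10967973]
0.095 0.008 [316. 477.] [340. 238.]
0.095 -0.008 [349. 512.] [340. 177.]
0.1 0.008 [316. 466.] [340. 235.]
0.1 -0.008 [349. 502.] [340. 174.]
0.105 0.008 [315. 456.] [340. 233.]
0.105 -0.008 [349. 492.] [340. 172.]
seen scene 318,457 / 352,492; top 335,242 / 335,178
```

The static points sit about (+9,−4) px off in the scene crop. After correcting for that, the tip's top is near z≈0.103, so the lever points up by about 2°, and the tip is about 18 mm in front of the lip. I'll find the rest by touch and then insert just above it.

```bash
python3 steer.py '[0,0.003,0.002,0,0,0,0.002,0,0,0,0.001,0,0,0,0,0,0,0,0,0]'
for i in 1 ; do python3 - <<'E'
from h import *
print(probe_bus.get_state()["position"],probe_bus.get_state()["ft_force"])
E
done
python3 steer.py '[0,0,0.001,0,0,0,0.001,0,0,0,0,0]'
python3 steer.py '[0,0,0.001,0,0,0,0.001,0,0,0,0,0]'
```

```text
time_s: 6.95
position: [0.5975, -0.1461, 0.1043]
ee_rot: [0.699, 0.715, -0.0, -0.0]
ft_force: [0.2, 0.3, -1.4]
gripper_width: 0.0208
gripper_force: 59.5
[ 0.59749861 -0.14613548  0.10430356] [ 0.15901267  0.29769908 -1.38474609]
time_s: 7.25
position: [0.5975, -0.1461, 0.1022]
ee_rot: [0.699, 0.715, -0.0, -0.0]
ft_force: [-0.4, -0.6, -2.2]
gripper_width: 0.0203
gripper_force: 59.5
time_s: 7.55
position: [0.5976, -0.1462, 0.1003]
ee_rot: [0.699, 0.715, -0.0, 0.0]
ft_force: [0.3, -1.2, 0.5]
gripper_width: 0.0202
gripper_force: 59.8
```

```bash
python3 steer.py '[0,0,0.001,0,0,0,0,0,0,0,0,0]'
```

```text
time_s: 7.85
position: [0.5976, -0.1463, 0.0995]
ee_rot: [0.699, 0.715, -0.0, 0.0]
ft_force: [0.3, -4.0, 2.6]
gripper_width: 0.0206
gripper_force: 60.1
```

Contact at TCP z≈0.1005 means the lever is level. I'll raise it 3 mm and slide in 31 mm.

```bash
python3 steer.py '[0,0,-0.003,0,0.005,0,0,0,0.006,0,0,0,0.006,0,0,0,0.006,0,0,0,0.005,0,0,0,0,0,0,0]'
python3 steer.py '[0.003,0,0,0,0,0,0,0,0,0,0,0]'
```

```text
time_s: 8.55
position: [0.5969, -0.1173, 0.1023]
ee_rot: [0.699, 0.715, -0.0, -0.0]
ft_force: [0.2, 0.1, -1.7]
gripper_width: 0.0208
gripper_force: 59.5
time_s: 8.85
position: [0.5969, -0.1153, 0.1023]
ee_rot: [0.699, 0.715, -0.0, 0.0]
ft_force: [0.1, -0.1, -1.8]
gripper_width: 0.0203
gripper_force: 59.5
```

Insertion was free, with the tip at about −63 mm. Now I'll loosen the grip so the handle can turn in the pads, and press down.

```bash
python3 steer.py '[0.002,0,0,0,0,0,0.004,0,0,0,0.004,0,0,0,0.004,0,0,0,0.004,0,0,0,0,0]' - 30
python3 steer.py '[0,0,0.004,0,0,0,0.004,0,0,0,0,0]'
python3 - <<'E'
from h import *
c=imaging.snapshot("scene");cv2.imwrite("pics/sc4.png",cv2.resize(c["frame"][205:295,240:380,::-1],None,fx=5,fy=5,interpolation=cv2.INTER_CUBIC))
E
```

```text
time_s: 9.45
position: [0.597, -0.1137, 0.0861]
ee_rot: [0.699, 0.715, -0.0, 0.001]
ft_force: [0.7, -5.1, 6.7]
gripper_width: 0.0208
gripper_force: 60.9
time_s: 9.75
position: [0.597, -0.1138, 0.0782]
ee_rot: [0.699, 0.715, -0.0, 0.001]
ft_force: [0.4, -6.9, 3.9]
gripper_width: 0.021
gripper_force: 61.5
```

View pics/sc4.png

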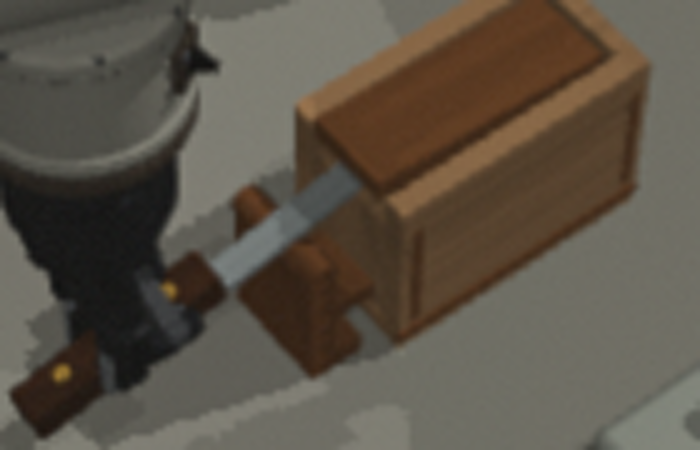

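The lever is tilting, with its tip under the lip at (350,180), and the handle is turning in the pads. I'll keep pressing.

```bash
python3 steer.py '[0,0,0.004,0,0,0,0.004,0,0.001,0,0.004,0,0,0,0,0]'
python3 steer.py '[0,0,0.004,0,0.001,0,0.004,0,0,0,0.004,0,0,0,0,0]'
python3 - <<'E'
from h import *
c=imaging.snapshot("scene");cv2.imwrite("pics/sc5.png",cv2.resize(c["frame"][205:295,240:380,::-1],None,fx=5,fy=5,interpolation=cv2.INTER_CUBIC))
E
```

```text
time_s: 10.2
position: [0.5965, -0.1121, 0.0656]
ee_rot: [0.699, 0.715, -0.0, -0.0]
ft_force: [0.4, -4.6, 1.4]
gripper_width: 0.0208
gripper_force: 61.4
time_s: 10.6
position: [0.5967, -0.111, 0.0537]
ee_rot: [0.699, 0.715, -0.0, -0.0]
ft_force: [1.4, -2.1, 1.3]
gripper_width: 0.0203
gripper_force: 61.5
```

View pics/sc5.png

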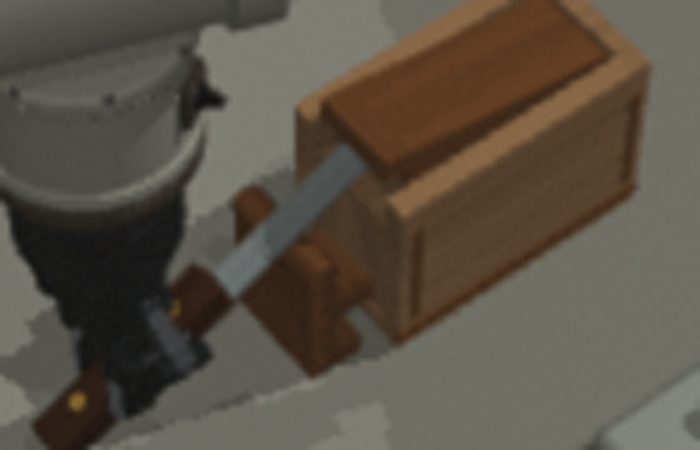

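The lid's front has come up: its front-left top corner is at (325,105), and its front-right corner at about (397,168) is above the wall corner (403,207). I'll work out how far it has risen.

Run:
```python
from h import *
c={"scene":imaging.snapshot("scene")}
S=lambda P:np.round((proj(c["scene"],P)[0]-[240,205]+.5)*5-.5+[5.5,-2.5],1)
print("wall FL",S(box(-.075,.041,.108)),"FR",S(box(-.075,-.041,.108)),"rear R",S(box(.074,-.041,.108)))
for r in(.009,.012,.015,.018):
    a=r/.126
    def P(x,y,z):
        dx,dz=x-.059,z; return box(.059+dx*np.cos(a)+dz*np.sin(a),y,.084-dx*np.sin(a)+dz*np.cos(a))
    print(r,"lid top FL",S(P(-.075,.024,.024)),"FR",S(P(-.075,-.024,.024)),"lip bottom FR",S(P(-.075,-.024,.012)))
```

```text
wall FL [296.4 105.1] FR [404.3 219.2] rear R [655.   65.3]
0.009 lid top FL [321.8 113.5] FR [385.3 180.4] lip bottom FR [383.5 197. ]
0.012 lid top FL [323.2 108.4] FR [386.8 175.3] lip bottom FR [384.5 192.3]
0.015 lid top FL [324.8 103.3] FR [388.5 170.2] lip bottom FR [385.7 187.5]
0.018 lid top FL [326.5  98.1] FR [390.4 165.1] lip bottom FR [387.  182.7]
```

The lip is up about 14–15 mm. I'll press 5 mm more to make sure the catches snap in, then back the lever out: raise it a little, then pull straight back.

```bash
python3 steer.py '[0,0,0.003,0,0.001,0,0.002,0,0,0,0,0,0,0,0,0]'
python3 - <<'E'
from h import *
c=imaging.snapshot("scene");cv2.imwrite("pics/sc6.png",c["frame"][:,:,::-1])
E
python3 steer.py '[0,0,-0.005,0,0,0,-0.005,0,0,0,-0.004,0,-0.005,0,0,0,-0.01,0,0,0,-0.01,0,0,0,-0.02,0,0,0,-0.02,0,0,0,-0.02,0,0,0,0,0,0,0]'
python3 - <<'E'
from h import *
c=imaging.snapshot("scene");cv2.imwrite("pics/sc7.png",c["frame"][:,:,::-1])
a=cv2.imread("pics/sc5.png");cr=lambda f:cv2.resize(cv2.imread(f)[205:295,240:380],None,fx=5,fy=5,interpolation=cv2.INTER_CUBIC)
print([np.abs(cr(f)[90:190,310:420].astype(int)-a[90:190,310:420]).mean() for f in("pics/sc6.png","pics/sc7.png","pics/scene3.png")])
E
```

```text
time_s: 11.1
position: [0.5967, -0.1103, 0.0493]
ee_rot: [0.699, 0.715, -0.0, 0.0]
ft_force: [0.9, -4.7, 2.3]
gripper_width: 0.0207
gripper_force: 61.6
time_s: 12.15
position: [0.5985, -0.1984, 0.0632]
ee_rot: [0.7, 0.714, -0.0, 0.0]
ft_force: [1.2, -0.3, -0.9]
gripper_width: 0.0206
gripper_force: 60.8
[np.float64(2.2736060606060606), np.float64(7.530181818181818), np.float64(11.794818181818181)]
```

Run:
```python
import cv2,numpy as np
cr=lambda f:cv2.resize(cv2.imread(f)[205:295,240:380],None,fx=5,fy=5,interpolation=cv2.INTER_CUBIC).astype(int)
f={k:cr(f"pics/{k}.png") for k in("scene3","sc6","sc7")}
a=cv2.imread("pics/sc5.png").astype(int)
for nm,(y0,y1,x0,x1) in {"right strip":(100,190,400,480),"FL corner":(85,140,300,345)}.items():
    print(nm,{k+"-vs-sc5":round(np.abs(v-a)[y0:y1,x0:x1].mean(),1) for k,v in f.items()}, "sc7-vs-shut",round(np.abs(f["sc7"]-f["scene3"])[y0:y1,x0:x1].mean(),1),"sc7-sc6",round(np.abs(f["sc7"]-f["sc6"])[y0:y1,x0:x1].mean(),1))
# column profile through the lid's left front edge at x=335 : rows of strongest change
for k,v in list(f.items())+[("sc5",a)]:
    print(k,[ (x,int(np.argmax(np.diff(v[60:140,x].sum(1)))*0+60+np.argmax(np.abs(np.diff(v[60:140,x].sum(1)))))) for x in(330,345,360)], v[150:215:8,400].sum(1).tolist())
```

```text
right strip {'scene3-vs-sc5': np.float64(5.4), 'sc6-vs-sc5': np.float64(1.4), 'sc7-vs-sc5': np.float64(1.8)} sc7-vs-shut 4.4 sc7-sc6 2.5
FL corner {'scene3-vs-sc5': np.float64(12.7), 'sc6-vs-sc5': np.float64(3.2), 'sc7-vs-sc5': np.float64(7.0)} sc7-vs-shut 9.3 sc7-sc6 8.9
scene3 [(330, 106), (345, 102), (360, 91)] [177, 178, 189, 177, 136, 210, 306, 301, 247]
sc6 [(330, 91), (345, 82), (360, 76)] [179, 140, 123, 128, 148, 230, 304, 302, 244]
sc7 [(330, 101), (345, 92), (360, 86)] [186, 174, 140, 128, 119, 222, 305, 302, 245]
sc5 [(330, 92), (345, 86), (360, 77)] [186, 151, 126, 121, 139, 229, 302, 298, 246]
```

By edge rows, the lid settled a few millimetres after the lever came out. I need to see whether the catches really hold it, so I'll put before and after crops in one picture.

Run:
```python
from h import *
cr=lambda f:cv2.resize(cv2.imread(f)[213:263,295:360],None,fx=6,fy=6,interpolation=cv2.INTER_CUBIC)
t=imaging.snapshot("top")["frame"][:,:,::-1]; cv2.imwrite("pics/top7.png",t)
row1=np.hstack([cr("pics/scene3.png"),cr("pics/sc6.png")])
row2=np.hstack([cr("pics/sc7.png"),cv2.resize(t[205:255,300:365],None,fx=6,fy=6,interpolation=cv2.INTER_CUBIC)])
im=np.vstack([row1,row2]);print(im.shape);cv2.imwrite("pics/cmp.png",im)
```

```text
(600, 780, 3)
```

View pics/cmp.png

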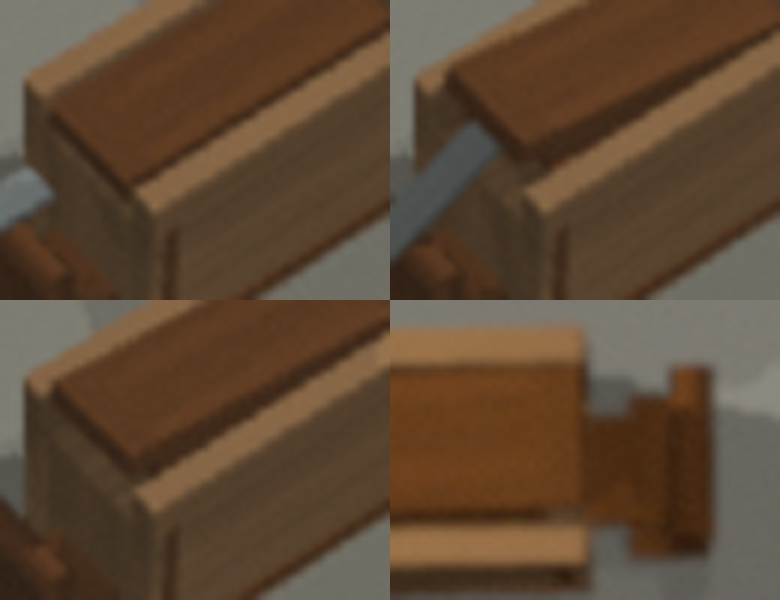

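Top left is shut, top right is pried up, and bottom left is now. The lid's front-left corner has gone from (52,105) when shut to (62,72) pried, and now sits at (55,83). So the lid stays up by itself, lip about 11–13 mm high, clear of the side walls. Now I'll lay the lever down on free slab beside the rest.

```bash
python3 steer.py '[0,-0.03,0,0,0,-0.03,0.005,0,0,0,0.01,0,0,0,0.008,0,0,0,0.006,0,0,0,0.006,0,0,0,0,0]' 0 30
python3 steer.py '[0,0,0.004,0,0,0,0.004,0,0,0,0.002,0,0,0,0.002,0,0,0,0,0]'
```

```text
time_s: 12.95
position: [0.5401, -0.1955, 0.0292]
ee_rot: [0.699, 0.715, 0.001, 0.0]
ft_force: [-2.1, 10.8, 17.4]
gripper_width: 0.0207
gripper_force: 65.5
time_s: 13.45
position: [0.541, -0.1958, 0.0179]
ee_rot: [0.699, 0.715, 0.001, 0.001]
ft_force: [2.8, 12.4, 20.7]
gripper_width: 0.0206
gripper_force: 70.2
```

Run:
```python
from h import *
b=imaging.snapshot("top")["frame"]; cv2.imwrite("pics/top8.png",b[:,:,::-1])
# bright steel blade pixels near expected area
a=cv2.imread("pics/top7.png")[:,:,::-1]
print(probe_bus.get_state()["position"],probe_bus.get_state()["ft_force"])
```

```text
[ 0.54096257 -0.19576363  0.01786871] [ 2.5394238  12.62302112 20.97104557]
```

```bash
python3 steer.py '[0,0,0.002,0,0,0,0,0]'
python3 steer.py '[0,0,0,0,0,0,0,0,0,0,0,0,0,0,0,0]' 0.06 80
python3 steer.py '[0,0,-0.02,0,0,0,-0.04,0,0,0,-0.045,0,0,0,-0.045,0,0,0,0,0]'
python3 - <<'E'
from h import *
c=cams()
for n in c: cv2.imwrite(f"pics/{n}9.png",c[n]["frame"][:,:,::-1])
# lever blade: bluish-grey bright; difference to first picture
for n in c:
    d=np.abs(c[n]["frame"].astype(int)-cv2.imread(f"pics/{n}0.png")[:,:,::-1]).sum(2)
    print(n)
to(*box(-.064,0,.14),BY)
for P in([.54,-.05,.0045],[.54,-.25,.022],[.54,-.15,.022]): print(P,proj(c["scene"],P)[0].round(),proj(c["top"],P)[0].round())
E
```

```text
time_s: 13.7
position: [0.5409, -0.196, 0.0159]
ee_rot: [0.699, 0.715, 0.001, 0.001]
ft_force: [0.3, 9.2, 21.8]
gripper_width: 0.0205
gripper_force: 71.0
time_s: 14.1
position: [0.5386, -0.1964, 0.014]
ee_rot: [0.699, 0.715, -0.0, -0.0]
ft_force: [-0.2, 0.3, 0.7]
gripper_width: 0.0599
gripper_force: 0.0
time_s: 14.6
position: [0.5406, -0.1975, 0.1707]
ee_rot: [0.699, 0.715, 0.001, 0.004]
ft_force: [0.2, -0.2, -0.6]
gripper_width: 0.0601
gripper_force: 0.0
scene
top
turn 0.0007 now axes [0.2277 0.0564 0.0251] after turn [0.2277 0.0563 0.0251] yaw 1.5927
[0.54, -0.05, 0.0045] [272. 263.] [364. 259.]
[0.54, -0.25, 0.022] [200. 301.] [456. 260.]
[0.54, -0.15, 0.022] [237. 279.] [410. 259.]
```

The lever is released. Next I'll move above the lid's lip, fingers straddling it, and feel for the wall tops.

```bash
python3 steer.py '[0.04,0.01,0,0,0.04,0.01,0,0,0.04,0.01,0,0,0.04,0.01,0,0,0.04,0.01,0,0,0.0277,0.007,0,0,0,0,0.015,0,0,0,0.015,0,0,0,0,0]'
python3 - <<'E'
from h import *
c=cams()
for n in c: cv2.imwrite(f"pics/{n}10.png",c[n]["frame"][:,:,::-1])
to(*box(-.064,0,.12),BY)
# handle: dark brown with gold rivets; list dark-brown / gold blobs on the slab near expected place in scene view
f=c["scene"]["frame"].astype(int); h=cv2.cvtColor(c["scene"]["frame"],cv2.COLOR_RGB2HSV)
m=((h[...,1]>150)&(h[...,2]>110)&(h[...,0]>15)&(h[...,0]<32)).astype(np.uint8)
n,_,st,ce=cv2.connectedComponentsWithStats(m)
for i in range(1,n):
    if 150<ce[i][0]<320 and 240<ce[i][1]<330: print("gold",st[i][4],ce[i],ray(c["scene"],ce[i],.022))
m=((f[...,2]-f[...,0]>6)&(f.sum(2)>250)).astype(np.uint8)
n,_,st,ce=cv2.connectedComponentsWithStats(m)
for i in range(1,n):
    if st[i][4]>25 and 150<ce[i][0]<330 and 220<ce[i][1]<330: print("blue",st[i],ce[i])
E
```

```text
time_s: 15.6
position: [0.589, 0.0318, 0.1307]
ee_rot: [0.699, 0.715, -0.002, -0.002]
ft_force: [-0.3, 0.4, 0.3]
gripper_width: 0.0598
gripper_force: 0.0
turn -0.0005 now axes [0.0008 0.0002 0.0134] after turn [0.0008 0.0002 0.0134] yaw 1.5915
gold 6 [236.83333333 278.16666667] [ 0.53719765 -0.1477413   0.022     ]
gold 1 [215. 291.] [ 0.53784469 -0.20801889  0.022     ]
blue [300 314  23  32 406] [311.51724138 329.83004926]
```

The rivets are 60 mm apart at z=22 mm, which matches the lever lying flat. Now I'll descend to feel the wall tops.

```bash
python3 steer.py '[0,0.001,0.003,0,0,0,0.003,0,0,0,0.002,0,0,0,0,0,0,0,0,0]'
python3 steer.py '[0,0,0.001,0,0,0,0.001,0,0,0,0,0,0,0,0,0]'
python3 steer.py '[0,0,0.001,0,0,0,0.001,0,0,0,0,0,0,0,0,0]'
```

```text
time_s: 16.2
position: [0.5916, 0.0324, 0.1264]
ee_rot: [0.699, 0.715, 0.0, 0.0]
ft_force: [0.2, -0.3, -1.0]
gripper_width: 0.06
gripper_force: 0.0
time_s: 16.6
position: [0.5916, 0.0325, 0.1243]
ee_rot: [0.699, 0.715, -0.0, -0.0]
ft_force: [0.2, 0.4, -0.3]
gripper_width: 0.0599
gripper_force: 0.0
time_s: 17.0
position: [0.5916, 0.0325, 0.1223]
ee_rot: [0.699, 0.715, -0.0, 0.0]
ft_force: [0.2, -0.2, 0.1]
gripper_width: 0.0603
gripper_force: 0.0
```

```bash
python3 steer.py '[0,0,0.001,0,0,0,0.001,0,0,0,0.001,0,0,0,0,0,0,0,0,0]'
python3 steer.py '[0,0,0.001,0,0,0,0.001,0,0,0,0,0,0,0,0,0]'
```

```text
time_s: 17.5
position: [0.5916, 0.0325, 0.1193]
ee_rot: [0.699, 0.715, -0.0, -0.0]
ft_force: [0.3, 0.3, -0.4]
gripper_width: 0.0597
gripper_force: 0.0
time_s: 17.9
position: [0.5916, 0.0325, 0.1173]
ee_rot: [0.699, 0.715, -0.0, -0.0]
ft_force: [-0.4, 0.3, 0.0]
gripper_width: 0.0601
gripper_force: 0.0
```

```bash
python3 steer.py '[0,0,0.001,0,0,0,0.001,0,0,0,0,0,0,0,0,0]'
python3 steer.py '[0,0,0.001,0,0,0,0,0,0,0,0,0]'
python3 steer.py '[0,0,0.001,0,0,0,0,0,0,0,0,0]'
```

```text
time_s: 18.3
position: [0.5916, 0.0325, 0.1153]
ee_rot: [0.699, 0.715, -0.0, -0.0]
ft_force: [-0.4, 0.3, 0.6]
gripper_width: 0.0601
gripper_force: 0.0
time_s: 18.6
position: [0.5916, 0.0324, 0.1143]
ee_rot: [0.699, 0.715, -0.0, -0.0]
ft_force: [-0.7, 0.5, -0.9]
gripper_width: 0.0601
gripper_force: 0.0
time_s: 18.9
position: [0.5917, 0.0325, 0.1139]
ee_rot: [0.699, 0.715, 0.0, 0.0]
ft_force: [-3.9, 0.2, 8.0]
gripper_width: 0.0604
gripper_force: 3.9
```

The wall tops touch at TCP z=0.114. I'll raise 4 mm and close on the lip.

```bash
python3 steer.py '[0,0,-0.004,0,0,0,-0.0005,0,0,0,0,0]'
python3 steer.py '[0,0,0,0,0,0,0,0,0,0,0,0,0,0,0,0,0,0,0,0]' 0 60
```

```text
time_s: 19.2
position: [0.5917, 0.0325, 0.118]
ee_rot: [0.699, 0.715, 0.0, 0.0]
ft_force: [0.6, -0.6, 1.0]
gripper_width: 0.0599
gripper_force: 0.0
time_s: 19.7
position: [0.5917, 0.0325, 0.1178]
ee_rot: [0.699, 0.715, -0.0, 0.0]
ft_force: [0.7, 1.3, 1.7]
gripper_width: 0.0468
gripper_force: 61.7
```

Gripped at 46.8 mm, which is the lid's width. Now I'll lift.

```bash
python3 steer.py '[0,0,0,0,0,0,-0.005,0,0,0,-0.01,0,0,0,-0.01,0,0,0,-0.02,0,0,0,-0.03,0,0,0,-0.03,0,0,0,0,0]' 0 100
python3 - <<'E'
from h import *
c=cams()
for n in c: cv2.imwrite(f"pics/{n}11.png",c[n]["frame"][:,:,::-1])
# lid brown pixels in the top view; corners via min-area rect
for n in c:
    f=c[n]["frame"].astype(int);h=cv2.cvtColor(c[n]["frame"],cv2.COLOR_RGB2HSV)
    print(n,"mouth px",[f[tuple(proj(c[n],box(x,0,.09))[0].round().astype(int)[::-1])].tolist() for x in(-.04,0,.04)],
      "lid top px",[f[tuple(proj(c[n],box(x,0,.21))[0].round().astype(int)[::-1])].tolist() for x in(-.04,0,.04)])
E
```

```text
time_s: 20.5
position: [0.5928, 0.0324, 0.228]
ee_rot: [0.699, 0.715, 0.002, 0.003]
ft_force: [-0.2, 0.2, -0.7]
gripper_width: 0.0456
gripper_force: 102.4
scene mouth px [[75, 58, 40], [74, 56, 38], [63, 48, 32]] lid top px [[22, 20, 19], [26, 19, 19], [93, 58, 31]]
top mouth px [[74, 73, 67], [102, 60, 28], [64, 63, 57]] lid top px [[82, 82, 74], [79, 74, 66], [104, 102, 92]]
```

Run:
```python
from h import *
c=cams(); p=probe_bus.get_state()["position"]; print(p)
f=c["scene"]["frame"];h=cv2.cvtColor(f,cv2.COLOR_RGB2HSV)
m=((h[...,1]>120)&(h[...,0]<18)&(h[...,2]>45)&(h[...,2]<140)).astype(np.uint8)
d=cv2.absdiff(f,cv2.imread("pics/scene0.png")[:,:,::-1]).sum(2)
for r in range(150,225,4): print(r,''.join('#' if m[r,q] else '.' for q in range(280,400,1)))
u=np.array([np.cos(BY),np.sin(BY),0]);w=np.array([-np.sin(BY),np.cos(BY),0])
for a in(0,4,7,10,15):
    a=np.radians(a); r=[]
    for y in(.024,-.024):
        for X in (-.012,.123):   # along lid from grip (lip edge -75, grip -64; rear 59)
            P=p+[0,0,.002]+u*X*np.cos(a)+w*y+np.array([0,0,-X*np.sin(a)]); r.append(proj(c["scene"],P)[0].round(0).tolist())
    print(np.degrees(a).round(),r)
```

```text
[0.5912431  0.03248187 0.22213916]
150 ........................................................................................................................
154 ........................................................................................................................
158 ........................................................................................................................
162 ........................................................................................................................
166 ........................................................................................................................
170 ........................................................................................................................
174 ......................................................................#.................................................
178 .............................................................###############............................................
182 .....................................................########
[... 956 characters left out ...]
.......................#######.##.#.#################...#..##.#######..................................
218 ......................................######...################.#..#.#..####.#.##########...............................
222 ............................#..###.#..#####################.........#..#.############..#................................
0.0 [[302.0, 198.0], [350.0, 171.0], [315.0, 212.0], [364.0, 184.0]]
4.0 [[302.0, 198.0], [350.0, 174.0], [315.0, 212.0], [364.0, 186.0]]
7.0 [[302.0, 198.0], [350.0, 176.0], [315.0, 212.0], [363.0, 188.0]]
10.0 [[302.0, 198.0], [349.0, 178.0], [315.0, 211.0], [363.0, 190.0]]
15.0 [[302.0, 197.0], [348.0, 181.0], [316.0, 211.0], [362.0, 194.0]]
```

The lid is in the hand and nearly level, tilted about 4–7° with its rear corners at (350,174) and (364,186). Now over to the tray.

```bash
python3 steer.py '[-0.04,0,0,0,-0.04,0,0,0.1,0,0,0,0.143,0,0,0,0.143,0,0,0,0.143,0,0,0,0.143,0,0,0,0.143,0,0,0,0.143,0,0,0,0.143,0,0,0,0.143]'
python3 steer.py '[0,0,0,0.138,0,0,0,0]'
python3 - <<'E'
from h import *
to(.4784,-.3483,.07,.21)
E
```

```text
time_s: 21.7
position: [0.593, -0.0474, 0.2217]
ee_rot: [0.985, 0.171, -0.001, -0.0]
ft_force: [-0.0, -0.4, -0.9]
gripper_width: 0.0455
gripper_force: 102.3
time_s: 21.9
position: [0.593, -0.0475, 0.2219]
ee_rot: [0.995, 0.104, -0.001, -0.0]
ft_force: [-1.0, -0.3, -1.1]
gripper_width: 0.0452
gripper_force: 102.3
turn -0.002 now axes [-0.1743  0.2707  0.1519] after turn [-0.1748  0.2703  0.1519] yaw 0.208
```

```bash
python3 steer.py '[-0.0194,0.03,0,0,-0.0194,0.03,0,0,-0.0194,0.03,0,0,-0.0194,0.03,0,0,-0.0194,0.03,0,0,-0.0194,0.03,0,0,-0.0194,0.03,0,0,-0.0194,0.03,0,0,-0.0194,0.03,0,0,0,0,0,0]'
python3 steer.py '[0,0,0.03,0,0,0,0.04,0,0,0,0.04,0,0,0,0.04,0,0,0,0,0]'
python3 - <<'E'
from h import *
to(.4784,-.3483,.04,.21)
c=cams()
for n in c: cv2.imwrite(f"pics/{n}12.png",c[n]["frame"][:,:,::-1])
f=c["top"]["frame"].astype(int)
for r in range(195,320,4): print(r,''.join('#' if (f[r,q,0]<125 and f[r,q,0]>1.7*f[r,q,1]-10 and f[r,q,0]>2*f[r,q,2]) else ('o' if f[r,q,0]>1.35*f[r,q,2] else '.') for q in range(450,540)))
E
```

```text
time_s: 22.9
position: [0.4773, -0.3513, 0.2218]
ee_rot: [0.994, 0.106, -0.001, -0.0]
ft_force: [0.7, 1.0, -0.8]
gripper_width: 0.0454
gripper_force: 102.5
time_s: 23.4
position: [0.4771, -0.3457, 0.0676]
ee_rot: [0.994, 0.107, -0.003, -0.003]
ft_force: [-0.1, 0.5, -0.7]
gripper_width: 0.0457
gripper_force: 102.8
turn 0.0045 now axes [0.0008 0.0028 0.0276] after turn [0.0008 0.0028 0.0276] yaw 0.2145
195 ..........................................................................................
199 ..........................................................................................
203 ..........................................................................................
207 ..........................................................................................
211 ..........................................................................................
215 ..........................................................................................
219 ....................................................ooooo.................................
223 ...........................
[... 1643 characters left out ...]
...................................
295 ...............................o##oo......................................................
299 ..........................................................................................
303 ..........................................................................................
307 ..........................................................................................
311 ..........................................................................................
315 ..........................................................................................
319 ..........................................................................................
```

The lid sits centred between the tray walls, with about 18 mm to the end wall. Now I'll lower it, press it flat and release.

```bash
python3 steer.py '[0,0.0015,0.01,0,0,0,0.01,0,0,0,0.005,0,0,0,0.004,0,0,0,0,0]' 0 30
python3 steer.py '[0,0,0.004,0,0,0,0.003,0,0,0,0,0]'
```

```text
time_s: 24.0
position: [0.4793, -0.3494, 0.0434]
ee_rot: [0.994, 0.105, -0.0, -0.0]
ft_force: [-0.5, -0.3, -0.8]
gripper_width: 0.0455
gripper_force: 102.9
time_s: 24.3
position: [0.4795, -0.3498, 0.0369]
ee_rot: [0.994, 0.105, 0.0, 0.0]
ft_force: [-1.6, -0.7, 3.3]
gripper_width: 0.0456
gripper_force: 103.5
```

```bash
python3 steer.py '[0,0,0.003,0,0,0,0.002,0,0,0,0,0]'
python3 steer.py '[0,0,0.002,0,0,0,0.001,0,0,0,0,0]'
```

```text
time_s: 24.6
position: [0.4794, -0.3497, 0.032]
ee_rot: [0.994, 0.105, 0.0, 0.0]
ft_force: [-3.3, -0.8, 4.3]
gripper_width: 0.0454
gripper_force: 103.3
time_s: 24.9
position: [0.4795, -0.3498, 0.0292]
ee_rot: [0.994, 0.105, 0.0, 0.0]
ft_force: [-4.6, 0.6, 7.9]
gripper_width: 0.0456
gripper_force: 103.6
```

```bash
python3 steer.py '[0,0,0,0,0,0,0,0,0,0,0,0,0,0,0,0]' 0.065
python3 steer.py '[0,0,-0.01,0,0,0,-0.03,0,0,0,-0.04,0,0,0,-0.045,0,0,0,-0.045,0,-0.04,0,0,0,-0.04,0,0,0,-0.04,0,0,0,0,0,0,0]'
python3 - <<'E'
from h import *
c=cams()
for n in c: cv2.imwrite(f"pics/{n}13.png",c[n]["frame"][:,:,::-1])
f=c["top"]["frame"].astype(int)
for r in range(215,310,3): print(r,''.join('#' if (f[r,q,0]<125 and f[r,q,0]>1.7*f[r,q,1]-10 and f[r,q,0]>2*f[r,q,2]) else ('o' if f[r,q,0]>1.35*f[r,q,2] else '.') for q in range(450,540)))
u=np.array([np.cos(.21),np.sin(.21)]);w=np.array([-u[1],u[0]]);T=np.array([.541,-.3355])
for n in c: print(n,"expected lid top corners",[proj(c[n],[*(T+u*x+w*y),.03])[0].round().tolist() for x,y in((.059,.024),(.059,-.024),(-.075,-.024),(-.075,.024))])
h=cv2.cvtColor(c["scene"]["frame"],cv2.COLOR_RGB2HSV)
m=((h[...,1]>150)&(h[...,2]>110)&(h[...,0]>15)&(h[...,0]<32)).astype(np.uint8)
for n in c:
    h=cv2.cvtColor(c[n]["frame"],cv2.COLOR_RGB2HSV);m=((h[...,1]>140)&(h[...,2]>100)&(h[...,0]>15)&(h[...,0]<32)).astype(np.uint8)
    k,_,st,ce=cv2.connectedComponentsWithStats(m)
    for i in range(1,k):
        P=ray(c[n],ce[i],.022)
        if abs(P[0]-.54)<.02 and -.26<P[1]<-.04: print(n,"gold",st[i][4],P.round(4))
E
```

```text
time_s: 25.3
position: [0.4794, -0.3495, 0.0287]
ee_rot: [0.994, 0.105, -0.0, -0.0]
ft_force: [0.4, -0.6, 0.3]
gripper_width: 0.0648
gripper_force: 0.0
time_s: 26.2
position: [0.3589, -0.3753, 0.2]
ee_rot: [0.995, 0.104, -0.0, 0.001]
ft_force: [1.2, 0.3, 0.8]
gripper_width: 0.0651
gripper_force: 0.0
215 ..........................................................................................
218 ..........................................................................................
221 .........................................oooooooo#######oo................................
224 ..........................ooooooo########oooooooooooooo##oo...............................
227 ................oo########oooooooooooooooooooooooooooooo##o...............................
230 .................o##ooooooooooooooooooooooooooooo#o#oooo##oo..............................
233 .................oo##oooooooooooo#####################ooo##o..............................
236 ..................oo##ooooooo#########################oooo##o.............................
239 ...................o##ooooooo######
[... 1883 characters left out ...]
..............o#oo######ooooooooo#####o.................................
302 ...................................................oo##oo.................................
305 ..........................................................................................
308 ..........................................................................................
scene expected lid top corners [[192.0, 327.0], [176.0, 341.0], [138.0, 305.0], [154.0, 292.0]]
top expected lid top corners [[480.0, 235.0], [501.0, 231.0], [515.0, 292.0], [493.0, 296.0]]
scene gold 5 [ 0.5377 -0.1482  0.022 ]
scene gold 7 [ 0.5385 -0.2084  0.022 ]
top gold 9 [ 0.5418 -0.1512  0.022 ]
top gold 11 [ 0.5427 -0.2109  0.022 ]
```

The lid's corners at (479,235), (503,230), (515,288) and (493,292) match those of a lid lying flat in the tray, within its walls. Both cameras put the lever's rivets 60 mm apart at the right height, so it lies flat. I'm handing in.

```bash
python3 -c "
from station import bot, imaging, workorder, probe_bus
print(workorder.sign_off())"
```

```text
the job is handed in; nothing more can be done
None
```

I handed the job in at about 26 s; no verdict came back. By the last camera measurements, the lid was prised up with the lever before any finger touched it and now lies smooth face up inside the tray, the lever lies flat on the slab, and the arm stayed clear of the bystanders on every planned move (not measured again at the end).

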